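Sweep the chips off the drilling jig

TASK

Clear the four loose chips off the drilling jig: take the red-handled scraper from its rest and push the chips with its blade along the channel, under the blue bridge and off the open end into the yellow tray. Then lay the scraper back on its rest the way it lay, blade on the rubber and grip on the grey ledge. Do not touch the chips with the gripper, and leave the other things where they are.

Things in the scene. Friction and masses are not known exactly. Their poses are not given: they have to be found in the camera images.
- scraper: the scraper, 0.24 kg, one rigid piece: red upright grip block at the rear, flat shank 22 mm wide, wide blade in front. Origin on the grip's vertical centre line, level with the blade's lower edge; own +y points from grip to blade, z up. The grip's underside is 12 mm and the shank's 13 mm above that level. Balance point about 40 mm ahead of the grip
- scraper_edge (a point): middle of the lower front edge of the aluminium blade, 140 mm ahead of the scraper's origin; the blade is 94 mm wide (own x), 12 mm thick and 24 mm high
- scraper_grip (a point): point to take the scraper: on the centre line of the red grip, 42 mm above the blade's lower edge. The grip is 26 mm wide (own x, take it across this), 36 mm long (own y), from 12 to 62 mm above the blade's lower edge
- rest: scraper's rest, fixed: black rubber pad 130 (own x) x 210 (own y) x 3 mm with a grey ledge 90 x 55 mm centred at own y -62.5 mm, its top 15 mm above the worktop. Origin: centre of the underside. The scraper lies level on it, axes parallel: its origin at x 0, y -60, z +3 mm in this frame (at the start within about 1 cm and 0.1 rad)
- jig: drilling jig, fixed: steel plate 150 (own x) x 260 (own y) mm, top 40 mm above the worktop. Origin on the worktop under the plate's centre; own +y is the sweeping direction, to the open end over the tray; plate y -130 to +130 mm. Two aluminium rails, 20 mm above the plate, y -70 to +130 mm, leave a channel 110 mm wide (x -55 to +55); behind y = -70 the plate is bare
- jig_bridge (a point): middle of the underside of the jig's blue bridge, 45 mm above the plate (jig frame: 0, 75, 85 mm). The bridge spans the channel at y 60 to 90 mm, its top 55 mm above the plate (brass bushes 4 mm more), its posts outside the rails. The chips start in the channel behind it, at jig y -60 to +50 mm; they are 9 to 13 mm high and 19 to 34 mm across
- jig_lip (a point): middle of the upper edge of the plate's open end (jig frame: 0, 130, 40 mm), over the tray
- chip_tray: yellow sheet tray, fixed at the jig's open end with the same axes, 132 (x) x 122 (y) mm; origin on the worktop under its centre, 183 mm along +y from the jig's origin. Floor 3 mm thick, inside 126 x 116 mm, walls 48 mm high, the one under the plate's lip 24 mm; the lip overhangs the tray by 8 mm
- chip_disc: chip: brass-coloured disc, 24 mm across, 9 mm thick; origin centre of its underside as it starts
- chip_bar: chip: copper-coloured bar end 28 x 19 x 9 mm; origin centre of its underside as it starts
- chip_angle: chip: dark steel angle offcut 26 x 22 x 13 mm; origin centre of its underside as it starts
- chip_square: chip: black square offcut 21 x 21 x 11 mm; origin centre of its underside as it starts
- housing: bystander: grey sensor head 61 x 63 x 43 mm behind the work; origin centre of its underside
- knob: bystander: black star knob with stud up, 35 x 38 x 43 mm, near the front edge; origin centre of its underside
- bearing: bystander: ball bearing 44 mm across, 13 mm high, near the front edge; origin centre of its underside
- bracket: bystander: bent zinc bracket 52 x 60 x 40 mm near the front edge; origin centre of its underside
- spray_can: bystander: standing spray can, 52 mm across, 158 mm tall, behind the work; origin centre of its underside

How it is judged (in metres and radians):
On the way:
1. the scraper's blade has passed under the bridge, held low in the channel, and come near the lip (y of scraper_edge in the frame of jig between 0.105 and 0.19 m and x of scraper_edge in the frame of jig between -0.04 and 0.04 m and z of scraper_edge in the frame of jig between 0.03 and 0.06 m and angle between scraper's own z axis and vertical below 0.3 rad), for 0.1 s.
At the end, for the whole second after the job is handed in: all four chips at rest inside the yellow tray, below the plate's top; the scraper at rest and level (0.06 rad) on its rest, grip on the ledge: origin within 25 mm, across and along, of the point 60 mm behind the rest's centre, blade pointing as at the start within 0.26 rad (x of chip_disc in the frame of chip_tray between -0.064 and 0.064 m and y of chip_disc in the frame of chip_tray between -0.06 and 0.06 m and z of each of chip_disc, chip_bar, chip_angle, chip_square in the frame of chip_tray below 0.036 m and linear speed of each of chip_disc, chip_bar, chip_angle, chip_square below 0.03 m/s and x of chip_bar in the frame of chip_tray between -0.064 and 0.064 m and y of chip_bar in the frame of chip_tray between -0.06 and 0.06 m and x of chip_angle in the frame of chip_tray between -0.064 and 0.064 m and y of chip_angle in the frame of chip_tray between -0.06 and 0.06 m and x of chip_square in the frame of chip_tray between -0.064 and 0.064 m and y of chip_square in the frame of chip_tray between -0.06 and 0.06 m and x of scraper in the frame of rest between -0.025 and 0.025 m and y of scraper in the frame of rest between -0.085 and -0.035 m and z of scraper in the frame of rest below 0.008 m and angle between scraper's own z axis and vertical below 0.06 rad and angle between the y axis of scraper and the y axis of rest, either way round below 0.26 rad and linear speed of scraper below 0.02 m/s); the robot touches nothing.
It fails at once if a chip is touched by the gripper or the arm (only the scraper may move chips) (contact force between any of the fingers, the arm and chip_disc above 0.5 N or contact force between any of the fingers, the arm and chip_bar above 0.5 N or contact force between any of the fingers, the arm and chip_angle above 0.5 N or contact force between any of the fingers, the arm and chip_square above 0.5 N).
It fails at once if a bystander is shifted by more than 25 mm (distance of any of housing, knob, bearing, bracket, spray_can from where it was at the start of the episode above 0.025 m).
It also fails if it takes over 64 s, if anything falls off the work surface, if the arm or the gripper's body presses on something with over 40 N, if the wrist force passes 120 N, or if a joint passes its speed limit or range.

ROBOT

A 7-joint arm with a two-finger parallel gripper is mounted at the origin on a cart in front of the work surface, level with it; the furniture and walls round the work are solid. World frame = base frame: x ahead of the robot, y to its left, z up, the work surface at z = 0. Lengths are in m, angles in degrees, forces in N, time in s.
With the tool pointing down it reaches from about 0.35 to 0.9 m from the base axis. Payload 7.2 kg.
Tool frame: the origin (TCP) lies midway between the tips of the shut fingers; the grasp point (between the pads) lies 19 mm behind it; z points along the fingers, y is the line along which they close (so a half turn about z gives the same grasp; the last joint's range is limited). The gripper opens to 88 mm and grips with 3 to 60 N. Pads are 20 mm wide; open, the fingers measure 115 mm over their backs; the gripper's body (75 mm by 178 mm) begins 61 mm behind the grasp point.
Start: joints at [-3.908, 23.554, -0.728, 91.456, 0.321, 64.991, -4.71], TCP at [0.625, -0, 0.223] pointing down, gripper open.
Joint ranges: [-169.25, 169.25], [-16.82, 113.86], [-84.01, 82.57], [7.8, 145.47], [-59.2, 239.2], [7.22, 106.19], [-163.78, 163.78]. Speed limits (degrees/s): [136.94, 136.94, 172.46, 172.46, 180, 180, 180].

INTERFACE

Orientations are given as [roll, pitch, yaw] about the fixed x, y, z axes, in that order (R = Rz(yaw) Ry(pitch) Rx(roll)).
In Python, from cell import * gives the robot as it stands.
- The arm moves only by the tool move_arm, never from a script. Its argument "rows" is one flat list of numbers, 4 for each row, row after row: the shift along the tool's x, y, z in cm, then the turn about the tool's z in rad. In form: [tx, ty, tz, twist, tx, ty, tz, twist, ...]. A call has 1 to 5 rows; each row is the pose to reach, as a shift and turn from the pose commanded when the call began, along the tool's axes at that moment; what a row does not reach only later rows make up. A row lasts 1/8 s, in which the tool goes at most 62.5 mm and 10.7 degrees, less where a joint would pass 70% of its speed; a pose out of reach is approached as far as the arm can. A call with a gripper value outside its range is refused whole. "jaw" is the finger opening in cm, from 0 to 8.78, set as the call begins (left out, the last holds). The fingers move at their own pace and stop on an object; "squeeze" is the grip in N (left out, the last holds). Time passes only in rows, so rows that repeat a pose let the fingers close. It gives the time, the measured TCP pose, the force, the opening and the grip force at its end, in the units of the state.
- get_obs(): the state, without advancing time (a new reading comes with each control period).
- snapshot(name): name is "scene" or "side" or "wrist"; returns a dict with "img" (384x512x3 uint8, red, green, blue), "depth" (384x512 float32, m along the optical axis (not along the pixel's ray), 0 where there is no reading), "K" (3x3 intrinsics, pixels), "R" (3x3) and "t" (3): a world point X has camera coordinates R X + t; the wrist camera has in their place "T_tool_cam" (4x4, takes a point from camera to tool coordinates, whose origin is the TCP and whose axes are the flange's). Camera axes: x right, y down, z forward; pixel columns grow to the right and rows downward; lengths in m; the calibration is good to about 2 mm. The wrist camera is an equidistant fisheye: a pixel r from the principal point sees the ray r / f radians off the axis. A picture is of the moment at which its call begins: read the wrist's pose just before it.
- close_job(): hands the job in; it is judged then, once.
The state is a dict: "clock": time; "joint_positions": joint angles; "qvel": joint speeds; "joint_torque": joint torques, N m; "tool_pos": TCP position; "eef_rot": TCP orientation; "ft_force": force on the tool from outside, world axes, zero at the start; "torque": the same for the moment, N m; "finger_gap": opening from 0.0 (shut) to 1.0 (fully open); "finger_force": force on a finger pad.
Only numpy, scipy, OpenCV 4.12 (cv2) and the standard library are available. Lean on these libraries where they do the work, as an engineer would, in place of code of your own. Each camera call takes 0.05 s, during which the arm holds its last target. There are 200 camera calls.

## Working session

There is one attempt and no reset: what is moved stays moved. The work goes in short steps, Python scripts to look and compute and a tool call to move; the robot and the scene stay as the last step left them, time stands still between calls to the robot, and variables do not carry over. Pictures are saved under pics/ and viewed, at most 10 in all, crops included, and the job is handed in when it is done.

Besides the shell and the picture viewer there is one more tool, called after "Emit:" in YAML: its name, and indented under it one key for each argument. move_arm: Moves the arm, as the interface text tells. Its arguments: {"type":"object","properties":{"rows":{"type":"array","items":{"type":"number"}},"jaw":{"type":"number"},"squeeze":{"type":"number"}},"required":["rows"]}

```bash
mkdir -p pics; ls
python3 - <<'E'
from cell import *
import cv2,numpy as np,pickle
o=get_obs();print(o)
d={}
for n in("scene","side"):
    s=snapshot(n);d[n]=s;cv2.imwrite(f"pics/{n}0.png",s["img"][:,:,::-1]);print(n,s["K"],s["R"],s["t"])
pickle.dump(d,open("s0.pkl","wb"))
E
```

```text
pics
{'clock': 0.0, 'joint_positions': array([-3.90755262, 23.59947282, -0.72782331, 91.50275114,  0.32402249,
       64.99139847, -4.71102346]), 'qvel': array([ 0.01693989,  0.04941911,  0.08356512,  0.03064616, -0.0111231 ,
       -0.03198512, -0.09596123]), 'joint_torque': array([-2.92756195e-04, -5.87956166e+01,  6.41712137e-01, -2.91074431e+01,
       -5.37758670e-02,  1.83686998e-02,  1.53371734e-04]), 'tool_pos': array([ 6.24498379e-01, -6.58067220e-05,  2.21824346e-01]), 'eef_rot': array([-1.79908899e+02,  9.56781282e-03,  9.00009460e+01]), 'ft_force': array([ 0.24615578, -0.13503298, -0.43296513]), 'torque': array([-0.03812972,  0.02025359, -0.00319848]), 'finger_force': 0.0, 'finger_gap': 0.997984594050482}
scene [[373.07754505   0.         249.8008441 ]
 [  0.         373.07754505 190.3440291 ]
 [  0.           0.           1.        ]] [[ 0.80096407 -0.59834298 -0.02102939]
 [-0.45538758 -0.5860436  -0.67020523]
 [ 0.38868845  0.54638683 -0.74187783]] [-0.39634017  0.31953161  1.00270349]
side [[460.74200008   0.         258.42127338]
 [  0.         460.74200008 193.25994538]
 [  0.           0.           1.        ]] [[-0.99469218 -0.10285423  0.00291185]
 [-0.04387437  0.39836695 -0.91617619]
 [ 0.09307261 -0.91144105 -0.40076515]] [0.51955107 0.07038784 1.22869177]
```

View pics/scene0.png

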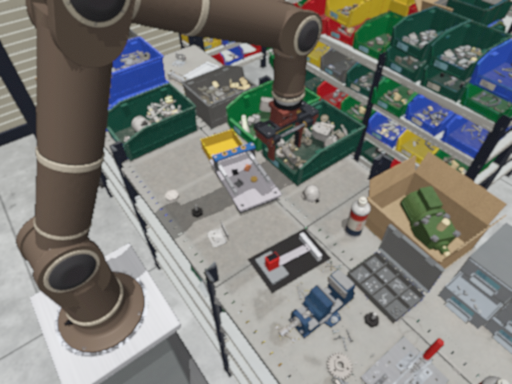

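View pics/side0.png

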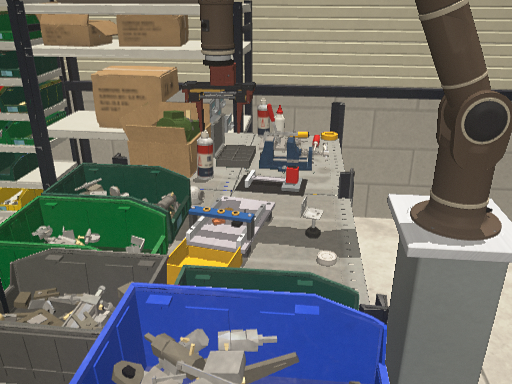

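The scene view shows the scraper's red grip at (272,260) with its white blade at (310,245). The jig is at (247,178), the blue bridge at (235,155) and the tray at (222,146). The side view shows the bridge at (222,215), the tray at (205,262) and the grip at (292,176).

```bash
cat > h.py <<'E'
import numpy as np,cv2,pickle
from scipy.spatial.transform import Rotation as Ro
def cloud(s):
    K=s["K"];v,u=np.mgrid[:384,:512];z=s["depth"]
    c=np.stack([(u-K[0,2])/K[0,0]*z,(v-K[1,2])/K[1,1]*z,z],-1)
    return (c-s["t"])@s["R"]          # R^T (c-t)
def hsv(s): return cv2.cvtColor(s["img"],cv2.COLOR_RGB2HSV)
def wcloud(s,o):
    K=s["K"];v,u=np.mgrid[:384,:512];x=(u-K[0,2])/K[0,0];y=(v-K[1,2])/K[1,1]
    r=np.hypot(x,y)+1e-9;z=s["depth"];t=np.tan(np.minimum(r,1.5))/r*z
    c=np.stack([x*t,y*t,z],-1);T=s["T_tool_cam"];p=c@T[:3,:3].T+T[:3,3]
    return p@Ro.from_euler('xyz',o["eef_rot"],degrees=True).as_matrix().T+o["tool_pos"]
E
python3 - <<'E'
from h import *
d=pickle.load(open("s0.pkl","rb"))
for n,s in d.items():
    P=cloud(s);H=hsv(s);ok=s["depth"]>0
    ws=(P[...,0]>.25)&(P[...,0]<.95)&(abs(P[...,1])<.6)&(P[...,2]<.2)&ok
    def rep(nm,m,z0,z1):
        m=m&ws&(P[...,2]>z0)&(P[...,2]<z1);k,l,st,c=cv2.connectedComponentsWithStats(m.astype(np.uint8))
        for i in range(1,k):
            if st[i,4]>12:
                q=P[l==i];print(n,nm,c[i].round(),st[i,4],np.median(q,0).round(3),np.percentile(q,3,0).round(3),np.percentile(q,97,0).round(3))
    h,S,V=H[...,0],H[...,1],H[...,2]
    rep("red",((h<8)|(h>172))&(S>150),.0,.2)
    rep("blue",(h>105)&(h<125)&(S>120),.05,.12)
    rep("yellow",(h>20)&(h<32)&(S>150),0,.06)
    rep("black",(V<50),-.01,.03)
    rep("plate",np.ones_like(ok),.036,.046)
    rep("rail",np.ones_like(ok),.056,.064)
E
```

```text
scene red [357. 217.] 53 [ 0.699 -0.244  0.098] [ 0.694 -0.255  0.09 ] [ 0.716 -0.224  0.106]
scene red [272. 263.] 122 [ 0.429 -0.19   0.051] [ 0.419 -0.194  0.027] [ 0.448 -0.177  0.066]
scene red [433. 348.] 144 [ 0.533 -0.594  0.14 ] [ 0.524 -0.599  0.106] [ 0.545 -0.589  0.164]
scene blue [235. 152.] 119 [0.591 0.207 0.092] [0.516 0.189 0.085] [0.653 0.228 0.095]
scene blue [315. 294.] 22 [ 0.441 -0.342  0.093] [ 0.439 -0.359  0.09 ] [ 0.452 -0.331  0.099]
scene blue [326. 305.] 36 [ 0.443 -0.38   0.095] [ 0.437 -0.385  0.083] [ 0.455 -0.369  0.098]
scene blue [311. 309.] 17 [ 0.423 -0.356  0.06 ] [ 0.417 -0.364  0.054] [ 0.425 -0.347  0.067]
scene yellow [220. 142.] 489 [0.624 0.369 0.017] [0.54  0.306 0.   ] [0.679 0.388 0.044]
scene black [123. 157.] 37 [0.29  0.511 0.017] [0.278 0.509 0.003] [0.302 0.515 0.029]
scene black [119. 164.] 13 [0.264 0.482 0.02 ] [0.258 0.478 0.004] [0.267 0.486 0.027]
scene black [372. 175.] 15 [ 0.932 -0.116  0.025] [ 0.929 -0.12   0.014] [ 0.949 -0.113  0.03 ]
scene black [197. 213.] 43 [0.37  0.12  0.012] [0.36  0.11  0.005] [0.382 0.128 0.02 
[... 10808 characters left out ...]
[0.54  0.28  0.063]
side rail [ 66. 236.] 68 [0.92  0.293 0.061] [0.906 0.284 0.056] [0.931 0.313 0.063]
side rail [ 65. 281.] 416 [0.837 0.463 0.06 ] [0.731 0.459 0.056] [0.937 0.471 0.064]
side rail [  2. 293.] 16 [0.931 0.512 0.06 ] [0.929 0.509 0.057] [0.933 0.518 0.063]
side rail [120. 295.] 19 [0.719 0.495 0.06 ] [0.715 0.492 0.056] [0.723 0.496 0.064]
side rail [ 74. 297.] 61 [0.799 0.51  0.059] [0.785 0.501 0.057] [0.806 0.514 0.062]
side rail [ 18. 300.] 29 [0.894 0.527 0.057] [0.886 0.517 0.056] [0.9   0.533 0.059]
side rail [ 96. 314.] 34 [0.74  0.551 0.06 ] [0.736 0.54  0.057] [0.743 0.558 0.064]
side rail [385. 321.] 13 [0.259 0.519 0.061] [0.256 0.513 0.057] [0.264 0.524 0.064]
```

```bash
cat >> h.py <<'E'
def line(p):  # 2D direction fit
    m=np.median(p[:,:2],0);q=p[:,:2]-m;u,s,v=np.linalg.svd(q,full_matrices=False);d=v[0];return m,d*np.sign(d[np.argmax(abs(d))]),s[1]/len(p)**.5
E
python3 - <<'E'
from h import *
d=pickle.load(open("s0.pkl","rb"))
for n,s in d.items():
    P=cloud(s);H=hsv(s);V=H[...,2];S=H[...,1];x,y,z=P[...,0],P[...,1],P[...,2];ok=s["depth"]>0
    R=ok&(x>.38)&(x<.65)&(y>-.28)&(y<-.07)
    r=lambda m:(m.sum(),*[np.round(a,3) for a in line(P[m])])
    red=R&((H[...,0]<8)|(H[...,0]>172))&(S>150)
    print(n,"griptop",P[red&(z>.06)].mean(0).round(4))
    bl=R&(z>.022)&(z<.032)&(x>.5);print("blade",r(bl),np.percentile(P[bl],[3,97],0).round(3).tolist())
    m=(R&(V<60)&(z<.012)).astype(np.uint8)
    q=P[m>0][:,:2].astype(np.float32);print("pad",[np.round(a,3) for a in cv2.minAreaRect(q)])
    J=ok&(z>.0575)&(z<.0625)
    a=J&(y>.06)&(y<.29)&(x>.49)&(x<.66)
    jd=np.array([.19,.98]);c=(x-.575)-(y-.15)*.19
    for sgn in(-1,1):
        mm=a&(sgn*c>.045)&(sgn*c<.09);print("rail",sgn,r(mm))
    b=ok&(H[...,0]>100)&(H[...,0]<128)&(S>110)&(z>.09)&(z<.098)&(y>.15)&(y<.27)&(x>.48)&(x<.7);print("bridge",r(b),P[b].mean(0).round(3),np.percentile(P[b],[2,98],0).round(3).tolist())
E
```

```text
scene griptop [ 0.4313 -0.1862  0.0632]
blade (np.int64(129), array([ 0.568, -0.196]), array([0.115, 0.993]), np.float64(0.015)) [[0.519, -0.24, 0.022], [0.578, -0.154, 0.028]]
pad [array([ 0.5  , -0.185]), array([0.122, 0.201]), np.float64(84.656)]
rail -1 (np.int64(43), array([0.514, 0.162]), array([0.173, 0.985]), np.float64(0.004))
rail 1 (np.int64(42), array([0.634, 0.138]), array([0.217, 0.976]), np.float64(0.003))
bridge (np.int64(123), array([0.581, 0.209]), array([ 0.984, -0.176]), np.float64(0.007)) [0.584 0.208 0.093] [[0.514, 0.189, 0.09], [0.652, 0.23, 0.096]]
side griptop [ 0.4364 -0.1704  0.0641]
blade (np.int64(91), array([ 0.564, -0.187]), array([0.691, 0.723]), np.float64(0.021)) [[0.507, -0.235, 0.022], [0.578, -0.149, 0.029]]
pad [array([ 0.501, -0.18 ]), array([0.129, 0.205]), np.float64(83.983)]
rail -1 (np.int64(143), array([0.517, 0.227]), array([0.128, 0.992]), np.float64(0.009))
rail 1 (np.int64(153), array([0.644, 0.198]), array([0.188, 0.982]), np.float64(0.004))
bridge (np.int64(384), array([0.585, 0.223]), array([ 0.983, -0.181]), np.float64(0.009)) [0.586 0.222 0.095] [[0.514, 0.195, 0.09], [0.659, 0.241, 0.097]]
```

Emit:
move_arm:
  rows: [-4, -4, 0, 0.18, -8, -8, 0, 0.36, -12, -12, 0, 0.54, -15, -14, 0, 0.72, -17, -17, 0, 0.9]

```text
clock: 0.72
tool_pos: [0.454, -0.1715, 0.2225]
eef_rot: [180.0, 0.0, 38.0]
ft_force: [-0.7, -0.2, -0.5]
finger_gap: 1.001
finger_force: 0.0
```

Emit:
move_arm:
  rows: [0, 0, 0, 0.18, 0, 0, 0, 0.36, 0, 0, 0, 0.54, 0, 0, 0, 0.72, 0, 0, 0, 0.77]

```text
clock: 1.35
tool_pos: [0.4547, -0.1699, 0.2224]
eef_rot: [-180.0, 0.0, -5.9]
ft_force: [-0.5, -0.4, 0.5]
finger_gap: 1.001
finger_force: 0.0
```

Run:
```python
from h import *
from cell import *
o=get_obs();s=snapshot("wrist");pickle.dump((o,s),open("w1.pkl","wb"))
cv2.imwrite("pics/w1.png",s["img"][:,:,::-1]);print(o["tool_pos"],o["eef_rot"],s["K"],s["T_tool_cam"].round(3))
```

```text
[ 0.45472696 -0.16992533  0.22237384] [-1.79997668e+02  3.62039198e-02 -5.88378358e+00] [[297.31863964   0.         255.97919344]
 [  0.         297.31863964 194.92124836]
 [  0.           0.           1.        ]] [[-0.001 -0.964 -0.265  0.072]
 [ 1.    -0.001 -0.     0.001]
 [ 0.    -0.265  0.964 -0.161]
 [ 0.     0.     0.     1.   ]]
```

View pics/w1.png

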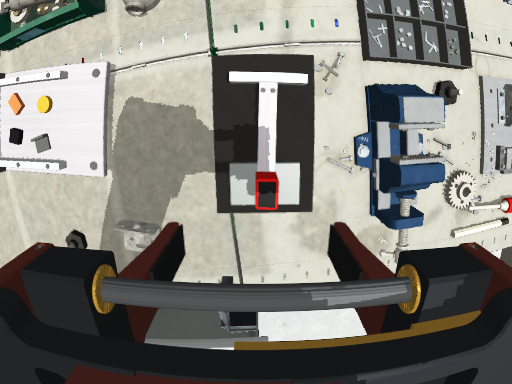

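The wrist view shows the scraper lying along the pad. The grip top is at (267,190) and the blade at (268,77). The jig is on the left with four chips: orange (15,103), brass (44,103), black (15,136) and grey (41,142).

```bash
cat >> h.py <<'E'
def wray(s,o,uv,h):
    K=s["K"];uv=np.atleast_2d(np.float64(uv));a=(uv-K[:2,2])/K[0,0];r=np.hypot(*a.T)+1e-9
    c=np.c_[a*(np.sin(r)/r)[:,None],np.cos(r)];T=s["T_tool_cam"];R=Ro.from_euler('xyz',o["eef_rot"],degrees=True).as_matrix()
    d=c@T[:3,:3].T@R.T;p=R@T[:3,3]+o["tool_pos"];return p+d*((h-p[2])/d[:,2])[:,None]
E
python3 - <<'E'
from h import *
o,s=pickle.load(open("w1.pkl","rb"));H=hsv(s);h,S,V=H[...,0],H[...,1],H[...,2]
def big(m,box):
    k=np.zeros_like(m,np.uint8);x0,y0,x1,y1=box;k[y0:y1,x0:x1]=m[y0:y1,x0:x1]
    c=max(cv2.findContours(k,cv2.RETR_EXTERNAL,cv2.CHAIN_APPROX_NONE)[0],key=cv2.contourArea);return c[:,0]
def rect(nm,c,z):
    p=wray(s,o,c,z)[:,:2];r=cv2.minAreaRect(p.astype(np.float32));print(nm,np.round(r[0],4),np.round(r[1],4),round(r[2],2));return r
g=big(((h<8)|(h>172))&(S>130),(245,160,290,215));print(g.min(0),g.max(0));rect("grip",g,.065)
b=big((V>170)&(S<60),(222,66,314,90));print(b.min(0),b.max(0));rect("blade",b,.027)
p=big((V<70),(205,45,325,220));rect("pad",p,.003)
j=big((V>120)&(S<60),(0,60,112,180));
q=wray(s,o,j,.04);  rect("jigpart",j,.04)
hull=cv2.approxPolyDP(cv2.convexHull(j),4,True)[:,0];print(np.c_[hull,wray(s,o,hull,.04).round(4)])
for nm,m in(("orange",(h<18)&(S>150)),("brass",(h>=19)&(h<32)&(S>130)),("black",V<45)):
    c=big(m,(0,88,60,160));rect(nm,c,.05)
E
```

```text
[255 172] [278 209]
grip [ 0.4428 -0.1816] [0.0259 0.0424] 84.03
[229  71] [307  89]
blade [ 0.5668 -0.1969] [0.0928 0.0216] 82.94
pad [ 0.5078 -0.1849] [0.131  0.2207] 84.85
jigpart [0.5711 0.1072] [0.2211 0.1877] 78.75
[[ 1.110e+02  6.000e+01  6.225e-01 -8.600e-03  4.000e-02]
 [ 1.110e+02  1.790e+02  4.728e-01  1.450e-02  4.000e-02]
 [ 0.000e+00  1.790e+02  5.006e-01  2.339e-01  4.000e-02]
 [ 0.000e+00  6.000e+01  6.847e-01  1.973e-01  4.000e-02]]
orange [0.6041 0.1554] [0.0313 0.0216] 33.41
brass [0.5892 0.0989] [0.0271 0.0217] 77.22
black [0.5583 0.1641] [0.0275 0.0219] 76.61
```

Emit:
move_arm:
  rows: [-1.45, 1.35, 3, 0.012, -1.45, 1.35, 8, 0.012, -1.45, 1.35, 13, 0.012, -1.45, 1.35, 17, 0.012, -1.45, 1.35, 19.6, 0.012]

```text
clock: 2.02
tool_pos: [0.4382, -0.1817, 0.0247]
eef_rot: [-180.0, 0.1, -6.3]
ft_force: [1.4, 0.0, 0.2]
finger_gap: 1.005
finger_force: 0.0
```

Run:
```python
from h import *
o,s=pickle.load(open("w1.pkl","rb"));P=wcloud(s,o);x,y,z=P[...,0],P[...,1],P[...,2]
v,u=np.mgrid[:384,:512]
A=(s["depth"]>0)&(v<200)&(y>-.03)&(y<.3)&(x>.44)&(x<.72)
pl=A&(z>.034)&(z<.046);ra=A&(z>.055)&(z<.066)
print("z",np.median(z[pl]),np.median(z[ra]),pl.sum(),ra.sum())
q=P[pl|ra];jd=np.array([.18,.984]);jn=np.array([.984,-.18])
# rear edge: min along jd in bins across
for nm,m in(("plate",pl),("rail",ra)):
    p=P[m][:,:2];a=p@jd;b=p@jn;print(nm,"along",np.percentile(a,[0.5,2,98]).round(4),"across",np.percentile(b,[1,5,95,99]).round(4))
p=P[ra][:,:2];b=p@jn
for sg in(0,1):
    k=p[(b>b.mean())==sg];m,d,r=line(k);bb=k@jn;print("rail",m,d,r,np.percentile(bb,[3,97]).round(4))
# chips
ch=A&(z>.047)&(z<.056);k,l,st,c=cv2.connectedComponentsWithStats(ch.astype(np.uint8))
for i in range(1,k):
    if st[i,4]>20:print(c[i].round(),st[i,4],np.median(P[l==i],0).round(3))
# rear edge points
pp=P[pl][:,:2];b=pp@jn;a=pp@jd;E=[]
for t in np.arange(b.min()+.02,b.max()-.02,.01):
    w=abs(b-t)<.005
    if w.sum()>5:E.append(pp[w][np.argmin(a[w])])
print(line(np.array(E)))
```

```text
z 0.03934597748398497 0.059242028981376205 9751 933
plate along [0.1104 0.1114 0.3075] across [0.4666 0.474  0.6101 0.6812]
rail along [0.1472 0.1556 0.2904] across [0.4755 0.4764 0.6043 0.6948]
rail [0.51287765 0.13394331] [0.1869189  0.98237535] 0.002988787452730385 [0.4756 0.4852]
rail [0.63029242 0.10759985] [-0.05425529  0.9985271 ] 0.017749260151122655 [0.595  0.6944]
[43. 19.] 563 [0.712 0.094 0.05 ]
[62. 75.] 37 [0.619 0.06  0.051]
[ 14. 104.] 156 [0.605 0.16  0.048]
[ 43. 104.] 167 [0.59  0.102 0.048]
[ 14. 136.] 147 [0.559 0.168 0.05 ]
[ 38. 137.] 46 [0.547 0.117 0.052]
[ 30. 160.] 22 [0.519 0.139 0.052]
[ 49. 161.] 29 [0.512 0.101 0.052]
[ 62. 165.] 29 [0.504 0.082 0.051]
(array([0.56694163, 0.01160676]), array([0.86082004, 0.50890948]), np.float64(0.02831476493170007))
```

Emit:
move_arm:
  rows: [0, 0, 0, 0, 0, 0, 0, 0, 0, 0, 0, 0, 0, 0, 0, 0]
  jaw: 0.5
  squeeze: 45

```text
clock: 2.52
tool_pos: [0.4399, -0.1821, 0.0276]
eef_rot: [180.0, -0.1, -6.4]
ft_force: [0.1, -0.4, 0.1]
finger_gap: 0.584
finger_force: 0.0
```

Emit:
move_arm:
  rows: [0, 0, -0.5, 0, 0, 0, -2, 0, 0, 0, -4.5, 0, 0, 0, -7, 0, 0, 0, -9, 0]

```text
clock: 3.15
tool_pos: [0.4391, -0.182, 0.1184]
eef_rot: [180.0, -0.0, -6.4]
ft_force: [0.9, -0.1, -2.6]
finger_gap: 0.288
finger_force: 45.0
```

The fingers closed more slowly than I assumed, so the grip was taken late, during the lift. I'll check how the scraper is held.

Run:
```python
from h import *
from cell import *
o=get_obs();d={n:snapshot(n) for n in("scene","side")};w=snapshot("wrist")
print(o["tool_pos"],o["eef_rot"],o["ft_force"],o["torque"])
s=d["side"];a=cv2.resize(s["img"][90:210,180:340],None,fx=4,fy=4,interpolation=cv2.INTER_CUBIC)[:,:,::-1];cv2.imwrite("pics/held.png",a)
for n,s in d.items():
    P=cloud(s);H=hsv(s);red=((H[...,0]<8)|(H[...,0]>172))&(H[...,1]>150)&(abs(P[...,0]-.44)<.05)&(abs(P[...,1]+.18)<.05)
    print(n,red.sum(),np.percentile(P[red],[2,50,98],0).round(3).tolist())
    bl=(P[...,0]>.54)&(P[...,0]<.6)&(abs(P[...,1]+.2)<.06)&(P[...,2]>.02)&(P[...,2]<.15)&(s["depth"]>0)
    print("blade",bl.sum(),np.percentile(P[bl],[2,50,98],0).round(3).tolist())
```

```text
[ 0.43905044 -0.18203596  0.11835901] [ 1.79998985e+02 -2.81084670e-02 -6.37881472e+00] [ 0.9242843  -0.12797576 -2.59109967] [0.06563212 0.09472025 0.00950019]
scene 124 [[0.418, -0.202, 0.077], [0.424, -0.192, 0.101], [0.448, -0.171, 0.127]]
blade 252 [[0.548, -0.243, 0.06], [0.565, -0.201, 0.078], [0.578, -0.153, 0.084]]
side 174 [[0.421, -0.177, 0.079], [0.438, -0.17, 0.102], [0.455, -0.162, 0.126]]
blade 135 [[0.543, -0.238, 0.066], [0.568, -0.182, 0.083], [0.582, -0.147, 0.089]]
```

View pics/held.png

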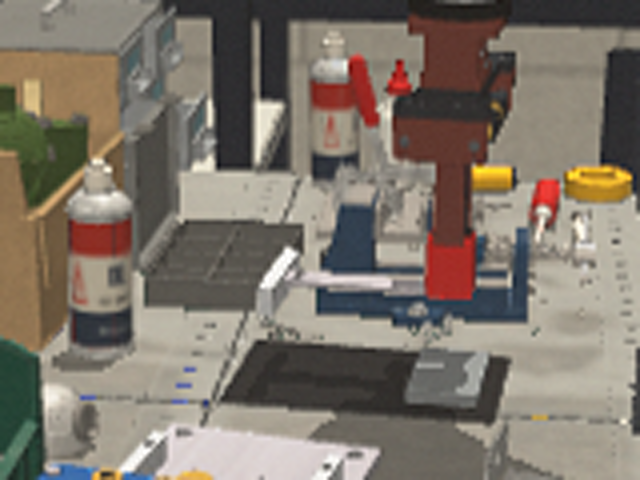

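The side crop shows the fingers holding only the top ~9 mm of the grip at (450,265), with the scraper level. I'll set it down and take it again lower.

Emit:
move_arm:
  rows: [0, 0, 2.5, 0, 0, 0, 4.5, 0, 0, 0, 5.6, 0, 0, 0, 6.1, 0, 0, 0, 6.1, 0]

```text
clock: 3.92
tool_pos: [0.4399, -0.1818, 0.0579]
eef_rot: [-179.9, -0.1, -6.4]
ft_force: [-8.6, 4.5, 32.3]
finger_gap: 0.289
finger_force: 45.0
```

Emit:
move_arm:
  rows: [0, 0, 0, 0, 0, 0, 0, 0, 0, 0, 0, 0, 0, 0, 1.5, 0, 0, 0, 3.1, 0]
  jaw: 4.2

```text
clock: 4.55
tool_pos: [0.4391, -0.1819, 0.0234]
eef_rot: [-180.0, 0.0, -6.4]
ft_force: [-0.5, 0.3, 0.2]
finger_gap: 0.475
finger_force: 0.0
```

Emit:
move_arm:
  rows: [0, 0, 0, 0, 0, 0, 0, 0, 0, 0, 0, 0, 0, 0, 0, 0, 0, 0, 0, 0]
  jaw: 0.5

```text
clock: 5.18
tool_pos: [0.4392, -0.182, 0.0248]
eef_rot: [-180.0, -0.0, -6.4]
ft_force: [0.2, -0.5, -3.5]
finger_gap: 0.293
finger_force: 45.0
```

Emit:
move_arm:
  rows: [0, 0, -1, 0, 0, 0, -4, 0, 0, 0, -8, 0, 0, 0, -10, -0.17, 2, -2, -10, -0.34]

```text
clock: 5.8
tool_pos: [0.4615, -0.1659, 0.1273]
eef_rot: [179.9, -0.2, 13.2]
ft_force: [-0.2, 0.2, -4.1]
finger_gap: 0.292
finger_force: 45.0
```

Run:
```python
from cell import *
o=get_obs();print(o["tool_pos"],o["eef_rot"],o["finger_gap"])
```

```text
[ 0.46149249 -0.16594143  0.1273367 ] [ 1.79879199e+02 -1.73968777e-01  1.32354298e+01] 0.29166014993413497
```

Emit:
move_arm:
  rows: [2, -1.5, 0, -0.17, 4, -3, 0, -0.34, 6, -4.5, 0, -0.51, 8, -6, 0, -0.68, 9.2, -6.8, 0, -0.85]

```text
clock: 6.42
tool_pos: [0.5362, -0.0761, 0.1253]
eef_rot: [180.0, -0.0, 62.2]
ft_force: [-0.9, 1.0, -2.8]
finger_gap: 0.292
finger_force: 45.0
```

Emit:
move_arm:
  rows: [0, 0, 0, -0.16, 0, 0, 0, -0.309, 0, 0, 0, -0.309, 0, 0, 0, -0.309]

```text
clock: 6.92
tool_pos: [0.5355, -0.0775, 0.125]
eef_rot: [180.0, 0.0, 79.3]
ft_force: [-0.1, 0.1, -2.6]
finger_gap: 0.293
finger_force: 45.0
```

Run:
```python
from h import *
from cell import *
o=get_obs();s=snapshot("wrist");pickle.dump((o,s),open("w2.pkl","wb"))
cv2.imwrite("pics/w2.png",s["img"][:,:,::-1]);print(o["tool_pos"],o["eef_rot"])
s=snapshot("side");P=cloud(s);H=hsv(s)
red=((H[...,0]<8)|(H[...,0]>172))&(H[...,1]>150)&(abs(P[...,0]-.535)<.05)&(abs(P[...,1]+.077)<.05);print(np.percentile(P[red],[2,50,98],0).round(3).tolist())
```

```text
[ 0.53548942 -0.07752326  0.12500116] [1.79977959e+02 1.06614419e-02 7.93080739e+01]
[[0.523, -0.07, 0.123], [0.536, -0.062, 0.148], [0.548, -0.056, 0.168]]
```

View pics/w2.png

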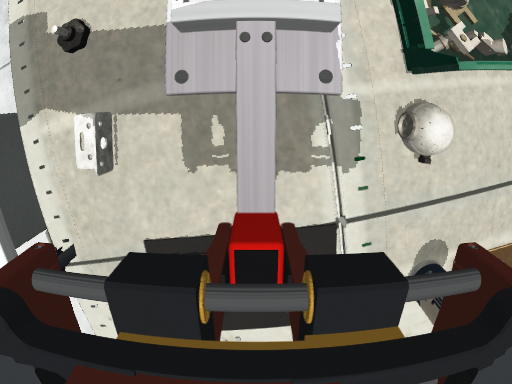

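The wrist view shows the jig plate's rear corners at (166,95) and (341,93). The blade is above the plate, centred near column 257. I'll check both by ray casting.

Run:
```python
from h import *
o,s=pickle.load(open("w2.pkl","rb"))
c=wray(s,o,[[166,95],[341,93]],.04);print(c.round(4),np.linalg.norm(c[1]-c[0]));m=c.mean(0)[:2];d=(c[1]-c[0])[:2];d/=np.linalg.norm(d);print("yaw x",np.degrees(np.arctan2(d[1],d[0])),"origin",m+.13*np.array([-d[1],d[0]]))
P=wcloud(s,o);x,y,z=P[...,0],P[...,1],P[...,2]
h=np.radians(o["eef_rot"][2]);a=np.array([np.cos(h),np.sin(h)]);n=np.array([np.sin(h),-np.cos(h)])
q=P[...,:2]-o["tool_pos"][:2];A=q@a;B=q@n;ok=s["depth"]>0
v,u=np.mgrid[:384,:512]
b=ok&(A>.11)&(A<.16)&(abs(B)<.07)&(z>.085)&(z<.15);print("blade",b.sum(),np.percentile(A[b],[2,50,98]).round(4),np.percentile(B[b],[2,98]).round(4),np.percentile(z[b],[2,50,98]).round(4))
sh=ok&(abs(B)<.009)&(A>.03)&(A<.12)&(z>.08)
for lo in(.035,.06,.085,.11):
    t=sh&(A>lo)&(A<lo+.02);print("shank",lo,np.median(z[t]).round(4))
for k in(-1,1):
    t=b&(B*k>.025)&(z>.115);print("blade side",k,np.median(A[t]).round(4),np.median(z[t]).round(4),np.percentile(abs(B[t]),98).round(4))
```

```text
[[ 4.781e-01  2.560e-02  4.000e-02]
 [ 6.225e-01 -3.000e-04  4.000e-02]] 0.1467086576967996
yaw x -10.164167670404925 origin [0.57327399 0.1405711 ]
blade 5656 [0.1116 0.1266 0.1366] [-0.0446  0.0441] [0.1064 0.1263 0.1285]
shank 0.035 0.1221
shank 0.06 0.1221
shank 0.085 0.1222
shank 0.11 0.1226
blade side -1 0.1293 0.1269 0.0465
blade side 1 0.1293 0.1269 0.046
```

Emit:
move_arm:
  rows: [0, 0, 2, -0.006, 0, 0, 4, -0.006, 0, 0, 5.4, -0.006, 0, 0, 6.0, -0.006, 0, 0, 6.0, -0.006]

```text
clock: 7.65
tool_pos: [0.5355, -0.0772, 0.0645]
eef_rot: [-180.0, 0.0, 79.8]
ft_force: [0.7, 0.4, -2.0]
finger_gap: 0.296
finger_force: 45.0
```

Emit:
move_arm:
  rows: [1, 0, 0.1, 0, 2, 0, 0.1, 0, 3, 0, 0.1, 0, 4, 0, 0.1, 0, 5, 0, 0.1, 0]

```text
clock: 8.28
tool_pos: [0.5445, -0.0273, 0.0638]
eef_rot: [180.0, 0.0, 79.9]
ft_force: [-0.4, -1.4, -2.0]
finger_gap: 0.296
finger_force: 45.0
```

Emit:
move_arm:
  rows: [1, 0, 0, 0, 2, 0, 0, 0, 3, 0, 0, 0, 4, 0, 0, 0, 5, 0, 0, 0]

```text
clock: 8.9
tool_pos: [0.5532, 0.0218, 0.0636]
eef_rot: [-180.0, 0.0, 79.9]
ft_force: [-0.3, -1.2, -2.0]
finger_gap: 0.295
finger_force: 45.0
```

Run:
```python
from h import *
from cell import *
o=get_obs();s=snapshot("wrist");print(o["tool_pos"],o["eef_rot"],o["ft_force"])
cv2.imwrite("pics/w3.png",s["img"][:,:,::-1])
```

```text
[0.55321743 0.0217649  0.06363337] [-1.79999295e+02  3.55242562e-03  7.98590206e+01] [-0.29411439 -1.18348324 -2.00634378]
```

View pics/w3.png

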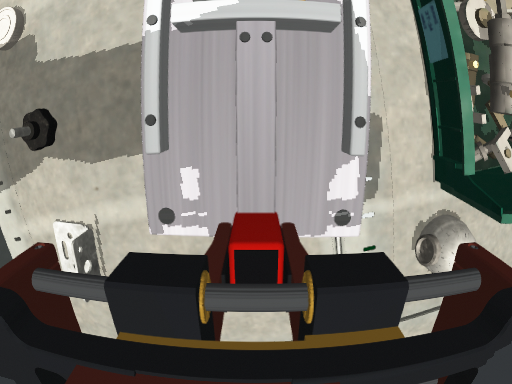

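The blade at row ~12 is centred between the rails (inner edges at columns 168 and 343), and no chip has been left behind it. I'll carry on with the sweep.

Emit:
move_arm:
  rows: [1, 0, 0, 0, 2, 0, 0, 0, 3, 0, 0, 0, 4, 0, 0, 0, 5, 0, 0, 0]

```text
clock: 9.57
tool_pos: [0.562, 0.0711, 0.0636]
eef_rot: [-180.0, -0.0, 79.9]
ft_force: [0.2, -1.5, -3.8]
finger_gap: 0.296
finger_force: 45.0
```

Emit:
move_arm:
  rows: [1, 0, 0, 0, 2, 0, 0, 0, 3, 0, 0, 0, 4, 0, 0, 0, 5, 0, 0, 0]

```text
clock: 10.2
tool_pos: [0.5709, 0.1203, 0.0637]
eef_rot: [180.0, -0.0, 79.9]
ft_force: [-0.3, -1.1, -3.3]
finger_gap: 0.296
finger_force: 45.0
```

Emit:
move_arm:
  rows: [1, 0, 0, 0, 2, 0, 0, 0, 3, 0, 0, 0, 3.5, 0, 0, 0, 3.5, 0, 0, 0]

```text
clock: 10.82
tool_pos: [0.5768, 0.1545, 0.0636]
eef_rot: [-180.0, -0.0, 79.9]
ft_force: [-1.2, -0.2, -2.9]
finger_gap: 0.297
finger_force: 45.0
```

Run:
```python
from h import *
from cell import *
o=get_obs();print(o["tool_pos"],o["eef_rot"],o["ft_force"])
a=[cv2.resize(snapshot(n)["img"][y0:y0+100,x0:x0+130],None,fx=4,fy=4,interpolation=cv2.INTER_CUBIC) for n,x0,y0 in(("side",150,190),)]
s=snapshot("scene");a.append(cv2.resize(s["img"][110:210,180:310],None,fx=4,fy=4,interpolation=cv2.INTER_CUBIC)[:, :280])
cv2.imwrite("pics/s4.png",np.hstack(a)[:,:800,::-1])
```

```text
[0.57684454 0.15450303 0.06357933] [-1.79995184e+02 -1.93177768e-03  7.98935986e+01] [-1.15765923 -0.24415468 -2.89681942]
```

View pics/s4.png

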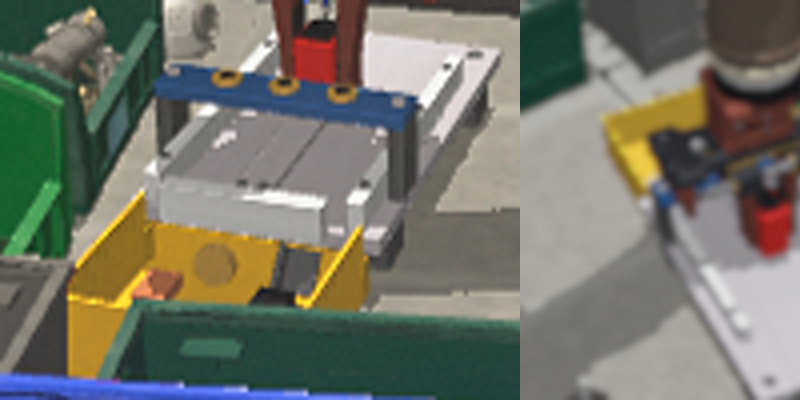

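All four chips are in the tray: copper (158,283), brass disc leaning on the wall (213,265), grey angle (297,268) and black square (272,297). I'll back the blade out.

Emit:
move_arm:
  rows: [-1.5, 0, -0.1, 0, -5, 0, -0.1, 0, -9, 0, -0.1, 0, -13, 0, -0.1, 0, -17, 0, -0.1, 0]

```text
clock: 11.55
tool_pos: [0.5462, -0.0162, 0.0649]
eef_rot: [180.0, 0.0, 79.8]
ft_force: [0.9, -0.3, -2.9]
finger_gap: 0.297
finger_force: 45.0
```

Emit:
move_arm:
  rows: [-3, 0, 0, 0, -6.5, 0, 0, 0, -6.5, 0, -3, 0, -6.5, 0, -6, 0, -6.5, 0, -6, 0]

```text
clock: 12.18
tool_pos: [0.5365, -0.0789, 0.1267]
eef_rot: [179.7, -0.0, 79.8]
ft_force: [-0.4, 0.2, -3.5]
finger_gap: 0.292
finger_force: 45.0
```

Run:
```python
from h import *
from cell import *
o=get_obs();print(o["tool_pos"],o["eef_rot"])
s=snapshot("side");P=cloud(s);H=hsv(s)
cv2.imwrite("pics/s5.png",cv2.resize(s["img"][195:295,150:280],None,fx=5,fy=5,interpolation=cv2.INTER_CUBIC)[:,:,::-1])
t=np.array([.574,.140])+.183*np.array([.18,.9837]);n=np.array([.9837,-.18]);a=np.array([.18,.9837])
q=P[...,:2]-t;m=(s["depth"]>0)&(abs(q@n)<.061)&(abs(q@a)<.056)&(P[...,2]>.006)&(P[...,2]<.06)
k,l,st,c=cv2.connectedComponentsWithStats(m.astype(np.uint8))
for i in range(1,k):
    if st[i,4]>8:
        w=l==i;print(c[i].round(),st[i,4],"x",(q@n)[w].min().round(3),(q@n)[w].max().round(3),"y",(q@a)[w].min().round(3),(q@a)[w].max().round(3),"z",np.percentile(P[w][:,2],[5,50,98]).round(3),s["img"][w].mean(0).round())
```

```text
[ 0.53653255 -0.07886905  0.12674368] [ 1.79737423e+02 -9.49008993e-04  7.97519166e+01]
[215. 251.] 461 x -0.061 0.061 y -0.056 -0.006 z [0.011 0.032 0.055] [129. 122. 116.]
[203. 256.] 95 x 0.005 0.03 y -0.055 -0.033 z [0.007 0.019 0.027] [163. 125.  61.]
[189. 261.] 75 x 0.032 0.059 y -0.033 -0.001 z [0.008 0.012 0.015] [208. 131.  84.]
```

View pics/s5.png

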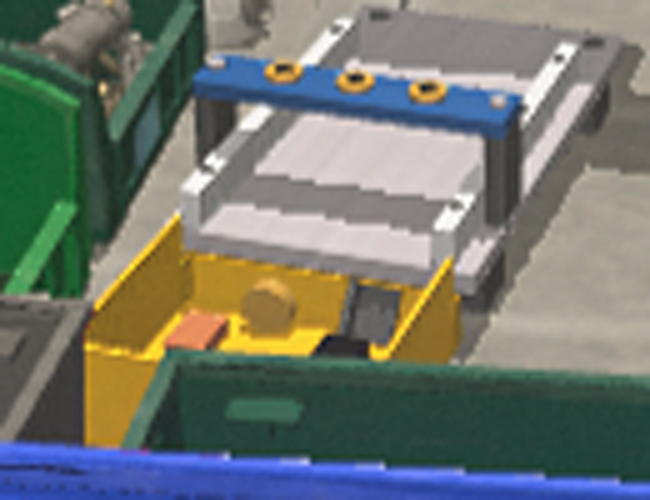

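The plate is empty and the chips lie inside the tray, with the angle at (370,310) leaning low on the lip wall. Now I'll take the scraper back.

Emit:
move_arm:
  rows: [-2.4, -1.5, 0, 0.17, -4.8, -3, 0, 0.34, -7.2, -4.6, 0, 0.51, -9.6, -6.2, 0, 0.68, -11.8, -7.7, 0, 0.85]

```text
clock: 12.85
tool_pos: [0.4369, -0.1806, 0.1232]
eef_rot: [-179.9, 0.1, 30.8]
ft_force: [0.2, 0.1, -2.7]
finger_gap: 0.293
finger_force: 45.0
```

Emit:
move_arm:
  rows: [0, 0, 0, 0.17, 0, 0, 0, 0.34, 0, 0, 0, 0.51, 0, 0, 0, 0.654, 0, 0, 0, 0.654]

```text
clock: 13.48
tool_pos: [0.4378, -0.1798, 0.1234]
eef_rot: [180.0, 0.1, -6.3]
ft_force: [-0.5, -0.4, -2.1]
finger_gap: 0.293
finger_force: 45.0
```

Run:
```python
from cell import *
o=get_obs();print(o["tool_pos"],o["eef_rot"],o["ft_force"])
```

```text
[ 0.43779833 -0.1798119   0.12344021] [ 1.79985897e+02  1.32797754e-01 -6.26335075e+00] [-0.51027346 -0.35338964 -2.08569177]
```

Emit:
move_arm:
  rows: [0.1, 0.2, 3, 0, 0.2, 0.2, 6, 0, 0.2, 0.2, 8.5, 0, 0.2, 0.2, 9.4, 0, 0.2, 0.2, 9.7, 0]

```text
clock: 14.1
tool_pos: [0.4403, -0.1822, 0.0272]
eef_rot: [-180.0, 0.1, -6.2]
ft_force: [0.5, 0.9, -2.7]
finger_gap: 0.293
finger_force: 45.0
```

Emit:
move_arm:
  rows: [0, 0, 0, 0, 0, 0, 0, 0]

```text
clock: 14.35
tool_pos: [0.4413, -0.1822, 0.0284]
eef_rot: [180.0, -0.1, -6.3]
ft_force: [0.8, -0.2, -3.5]
finger_gap: 0.297
finger_force: 45.0
```

Still about 3 mm above the rest; I'll lower until contact.

Emit:
move_arm:
  rows: [0, 0, 0.1, 0, 0, 0, 0.2, 0, 0, 0, 0.3, 0, 0, 0, 0.3, 0]

```text
clock: 14.85
tool_pos: [0.4406, -0.182, 0.0246]
eef_rot: [-180.0, 0.0, -6.3]
ft_force: [-0.1, 0.8, -2.4]
finger_gap: 0.294
finger_force: 45.0
```

Emit:
move_arm:
  rows: [0, 0, 0, 0, 0, 0, 0, 0, 0, 0, 0, 0, 0, 0, 0, 0, 0, 0, 0, 0]
  jaw: 6.5

```text
clock: 15.48
tool_pos: [0.4407, -0.1821, 0.0247]
eef_rot: [180.0, -0.0, -6.3]
ft_force: [0.9, 0.2, 0.0]
finger_gap: 0.739
finger_force: 0.0
```

Emit:
move_arm:
  rows: [0, 0, -1.5, 0, 0, 0, -5, 0, 0, 0, -10, 0, 0, 0, -15, 0, 0, 0, -18, 0]

```text
clock: 16.1
tool_pos: [0.4412, -0.1825, 0.2082]
eef_rot: [180.0, -0.2, -6.3]
ft_force: [0.5, -0.2, -0.6]
finger_gap: 0.738
finger_force: 0.0
```

Run:
```python
from h import *
from cell import *
for _ in range(8): s=snapshot("side")
o=get_obs();s=snapshot("wrist");print(o["clock"],o["tool_pos"],o["eef_rot"],o["finger_gap"])
cv2.imwrite("pics/w6.png",s["img"][:,:,::-1])
P=wcloud(s,o);h=np.radians(-6.5);a=np.array([np.cos(h),np.sin(h)]);n=np.array([-a[1],a[0]])
q=P[...,:2]-[.439,-.182];A=q@a;B=q@n;z=P[...,2];ok=s["depth"]>0
def r(nm,m):print(nm,m.sum(),*[np.percentile(v[m],[2,50,98]).round(4) for v in(A,B,z)])
r("griptop",ok&(abs(A)<.04)&(abs(B)<.04)&(z>.058)&(z<.075))
r("blade",ok&(A>.12)&(A<.16)&(abs(B)<.07)&(z>.022)&(z<.04))
r("shank back",ok&(A>.03)&(A<.06)&(abs(B)<.008)&(z>.018)&(z<.05));r("shank front",ok&(A>.09)&(A<.12)&(abs(B)<.008)&(z>.018)&(z<.05))
r("pad",ok&(A>-.08)&(A<.2)&(abs(B)<.09)&(hsv(s)[...,2]<60)&(z<.008)&(z>-.002))
r("ledge",ok&(A>-.06)&(A<.06)&(abs(B)<.06)&(z>.012)&(z<.018))
```

```text
16.5 [ 0.43998701 -0.1818715   0.20365173] [-1.79991329e+02  1.19058053e-01 -6.32091974e+00] 0.7473872854117715
griptop 801 [-0.0167  0.0015  0.018 ] [-0.0124 -0.0008  0.0117] [0.0614 0.0646 0.0663]
blade 906 [0.1266 0.1339 0.1402] [-0.0453 -0.0004  0.0445] [0.0224 0.0263 0.0279]
shank back 362 [0.0302 0.0448 0.0593] [-0.0076 -0.0001  0.0074] [0.0198 0.0213 0.0229]
shank front 361 [0.0905 0.1055 0.1194] [-0.0073  0.0006  0.0075] [0.0196 0.0214 0.0237]
pad 10768 [-0.0389  0.0784  0.1631] [-0.059   0.0141  0.066 ] [0.0007 0.0023 0.0039]
ledge 2210 [-0.0262  0.0015  0.0258] [-0.0412  0.0151  0.0449] [0.0128 0.0143 0.0159]
```

View pics/w6.png

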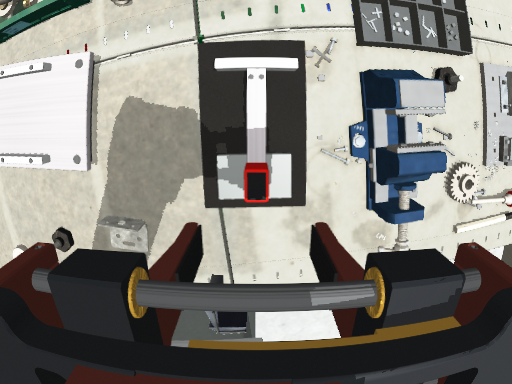

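The scraper lies level on its rest with the grip on the ledge at (256,183) and the blade on the rubber at (256,64). The jig channel is empty, so I'm handing the job in.

```bash
python3 -c "
from cell import *
print(close_job())"
```

```text
the job is handed in; nothing more can be done
None
```

I swept all four chips off the jig into the yellow tray, laid the scraper back level on its rest with the grip on the ledge, and handed the job in; no verdict was returned.

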